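Cover the gearbox housings and start the cell

ROBOT

A 6-joint arm with a two-finger parallel gripper is mounted at the origin on the work surface. World frame = base frame: x ahead of the robot, y to its left, z up, the work surface at z = 0. Lengths are in mm, angles in rad, forces in N, time in s.
With the tool pointing down it reaches from about 350 to 975 mm from the base axis. Payload 7.1 kg.
Tool frame: the origin (TCP) lies on the front face of the gripper's body, between the roots of the fingers; the fingertips stand 80 mm ahead of it and the grasp point (between the pads) lies 61 mm ahead of it (env.tips_ahead is the distance from the TCP to the fingertips, in mm); z points along the fingers, y is the direction in which the jaws open and shut (so a half turn about z gives the same grasp; the last joint's range is limited). The gripper opens to 88 mm and grips with 3 to 60 N. Pads are 20 mm wide; open, the fingers measure 115 mm over their backs; the gripper's body (75 mm by 178 mm) begins 61 mm behind the grasp point.
Start: joints at [-1.149, 0.423, 1.63, -0, 1.089, -0.019], TCP at [266.679, -565.232, 302.675] pointing down, gripper open.
Joint ranges: [-3, 3], [-0.9, 2.11], [0.09, 2.58], [-1.31, 4.45], [0.11, 2.69], [-2.54, 2.54]. Speed limits (rad/s): [2.39, 2.39, 3.01, 3.14, 3.14, 3.14].

INTERFACE

Orientations are given as a unit quaternion [x, y, z, w].
In Python, from station import env, set_gripper, viewer, workorder gives the robot as it stands. Calls block until the motion is done:
- env.reach(position, orientation): joint-space move of the TCP to a pose.
- env.move_l(position, rot=None, rate=150, f_stop=None): straight line of the TCP; rot=None keeps the orientation; rate is the mean speed in mm/s. With f_stop (N) it stops when the force on the tool has changed by that much, and returns True; else False.
- env.move_joints(angles): joint-space move.
- set_gripper(opening): finger opening in mm; the grip force is fixed at half the most; returns when the fingers have stopped.
- env.hold(seconds).
- env.ik(position, orientation): joint angles nearest the present ones, or None.
- env.read_state(): the state.
- viewer.camera(name): name is "side" or "top"; returns the picture (480x640x3 uint8, blue, green, red); there is no depth.
- viewer.camera_params(name): a dict with "fx", "fy", "cx", "cy" (pixels), "pose" (4x4, takes a point from camera to world coordinates). Camera axes: x right, y up, looking along -z (the intrinsics and any distortion apply to the point x, -y, -z); pixel columns grow to the right and rows downward; lengths in mm; the calibration is good to about 2 mm. A picture is of the moment at which its call begins. camera_params takes no time and is no camera call.
A pose or a line that the arm cannot do raises env.IKError and nothing moves.
- workorder.sign_off(): hands the job in, once; it reports no verdict.
The state is a dict: "time_s": time; "qpos": joint angles; "dq": joint speeds; "tau": joint torques, N m; "tool_pos": TCP position; "orientation": TCP orientation; "force": force on the tool from outside, world axes, zero at the start; "wrist_torque": the same for the moment, N m; "width": finger opening in mm.
Only numpy, scipy, OpenCV 4.12 (cv2) and the standard library are available. Lean on these libraries where they do the work, as an engineer would, in place of code of your own. Each camera call takes 0.05 s, during which the arm holds its last target.

TASK

Push the orange check-in paddle fully in to register the pallet, then put every cover lying on the bench squarely on the housing of its own colour, down flat and with its edges flush with the housing all round. When all of them are on, press the white, the blue and the green key fully down in that order, one at a time, never the red one; at the end the covers must still sit flush, and the cups and the bottle must not be knocked over.

Things in the scene. Friction and masses are not known exactly. Their poses are not given: they have to be found in the camera images.
- cover_red: red cover plate, 110 x 90 x 10 mm (x, y, z), with a black grip bar 60 x 24 mm standing centred on it, long along the cover's x, from 10 to 42 mm above the underside; 0.3 kg. Origin: centre of the underside; z up out of the bar. Looks the same turned half round. May be absent (None).
- cover_blue: blue cover plate, 110 x 90 x 10 mm (x, y, z), with a black grip bar 60 x 24 mm standing centred on it, long along the cover's x, from 10 to 42 mm above the underside; 0.3 kg. Origin: centre of the underside; z up out of the bar. Looks the same turned half round. May be absent (None).
- cover_yellow: yellow cover plate, 110 x 90 x 10 mm (x, y, z), with a black grip bar 60 x 24 mm standing centred on it, long along the cover's x, from 10 to 42 mm above the underside; 0.3 kg. Origin: centre of the underside; z up out of the bar. Looks the same turned half round. May be absent (None).
- cover_green: green cover plate, 110 x 90 x 10 mm (x, y, z), with a black grip bar 60 x 24 mm standing centred on it, long along the cover's x, from 10 to 42 mm above the underside; 0.3 kg. Origin: centre of the underside; z up out of the bar. Looks the same turned half round. May be absent (None).
- rim_red (a point): centre of the open top of the red gearbox housing, a fixed box 110 x 90 mm outside (x, y), 60 mm tall, walls 8 mm, bolted on a 12 mm pallet 116 mm (centre to centre, along y) from its neighbours; the rim is 72 mm above the bench. A dark guard rail runs round the row of four, 20 mm outside the housings, its top 85 mm above the bench. Point in the plane of the rim; x along the 110 mm side, z up.
- rim_blue (a point): centre of the open top of the blue gearbox housing, a fixed box 110 x 90 mm outside (x, y), 60 mm tall, walls 8 mm, bolted on a 12 mm pallet 116 mm (centre to centre, along y) from its neighbours; the rim is 72 mm above the bench. A dark guard rail runs round the row of four, 20 mm outside the housings, its top 85 mm above the bench. Point in the plane of the rim; x along the 110 mm side, z up.
- rim_yellow (a point): centre of the open top of the yellow gearbox housing, a fixed box 110 x 90 mm outside (x, y), 60 mm tall, walls 8 mm, bolted on a 12 mm pallet 116 mm (centre to centre, along y) from its neighbours; the rim is 72 mm above the bench. A dark guard rail runs round the row of four, 20 mm outside the housings, its top 85 mm above the bench. Point in the plane of the rim; x along the 110 mm side, z up.
- rim_green (a point): centre of the open top of the green gearbox housing, a fixed box 110 x 90 mm outside (x, y), 60 mm tall, walls 8 mm, bolted on a 12 mm pallet 116 mm (centre to centre, along y) from its neighbours; the rim is 72 mm above the bench. A dark guard rail runs round the row of four, 20 mm outside the housings, its top 85 mm above the bench. Point in the plane of the rim; x along the 110 mm side, z up.
- paddle (a point): centre of the front face of the orange paddle of the check-in switch at the left of the bench. The upright paddle is 60 mm wide, 70 mm tall (15 to 85 mm above the bench), 10 mm thick; it is pushed level along this point's +x (out of the face into the switch), y is across, z up.
- plunger (a joint): travel of the orange paddle: 0 out, 0.035 m fully in; a spring (3 to 9 N) brings it back out.
- key_white (a joint): travel of the white key: 0 up, 0.006 m fully down, sprung, 5 N.
- key_blue (a joint): travel of the blue key: 0 up, 0.006 m fully down, sprung, 5 N.
- key_green (a joint): travel of the green key: 0 up, 0.006 m fully down, sprung, 5 N.
- key_white_top (a point): centre of the top of the white round key, 30 mm across, pressed straight down, one of four 60 mm apart on a low white panel at the right
- key_blue_top (a point): centre of the top of the blue round key, 30 mm across, pressed straight down, one of four 60 mm apart on a low white panel at the right
- key_green_top (a point): centre of the top of the green round key, 30 mm across, pressed straight down, one of four 60 mm apart on a low white panel at the right
- key_red_top (a point): centre of the top of the red round key, 30 mm across, pressed straight down, one of four 60 mm apart on a low white panel at the right: the stop key
- key_red (a joint): travel of the red stop key: 0 up, 0.006 m fully down; not to be pressed.
- cup_yellow: bystander: yellow open cup, 70 mm across, 80 mm tall, near the conveyor; origin under its centre, z up.
- cup_blue: bystander: blue open cup, 70 mm across, 80 mm tall, near the conveyor; origin under its centre, z up.
- oil: bystander: white bottle, 56 mm across, 150 mm tall, at the far left; origin under its centre, z up.
Things that resemble listed ones, but are neither listed nor needed, are in the scene too. Leave any purple look-alike of the cover_yellow alone.

How it is judged (in metres and radians):
On the way, in this order (a step that is already met when the one before it is completed fails the run):
1. the orange paddle is pushed fully in (value of joint plunger above 0.031 m), for 0.1 s.
2. every cover present lies flat and flush on the housing of its colour, the paddle is out again (horizontal distance between cover_red and rim_red below 0.005 m and z of cover_red in the frame of rim_red between -0.004 and 0.004 m and angle between the x axis of cover_red and the x axis of rim_red, either way round below 0.09 rad and angle between each of cover_red, cover_blue, cover_yellow, cover_green's own z axis and vertical below 0.06 rad and horizontal distance between cover_blue and rim_blue below 0.005 m and z of cover_blue in the frame of rim_blue between -0.004 and 0.004 m and angle between the x axis of cover_blue and the x axis of rim_blue, either way round below 0.09 rad and horizontal distance between cover_yellow and rim_yellow below 0.005 m and z of cover_yellow in the frame of rim_yellow between -0.004 and 0.004 m and angle between the x axis of cover_yellow and the x axis of rim_yellow, either way round below 0.09 rad and horizontal distance between cover_green and rim_green below 0.005 m and z of cover_green in the frame of rim_green between -0.004 and 0.004 m and angle between the x axis of cover_green and the x axis of rim_green, either way round below 0.09 rad and value of joint plunger below 0.006 m), for 0.3 s.
3. the white key alone is pressed fully down (value of joint key_white above 0.0045 m and value of joint each of key_blue, key_green, key_red below 0.002 m), for 0.05 s.
4. the blue key alone is pressed fully down (value of joint key_blue above 0.0045 m and value of joint each of key_white, key_green, key_red below 0.002 m), for 0.05 s.
5. the green key alone is pressed fully down (value of joint key_green above 0.0045 m and value of joint each of key_white, key_blue, key_red below 0.002 m), for 0.05 s.
At the end, for the whole second after the job is handed in: Every cover present rests on the rim of the housing of its own colour, centred within 5 mm, its long side within 0.09 rad (5 degrees) of the housing's (either way round), flat and at rest; the paddle is back out and all keys are up (all of step 2 and linear speed of each of cover_red, cover_blue, cover_yellow, cover_green below 0.02 m/s and value of joint each of key_white, key_blue, key_green, key_red below 0.002 m); the robot touches nothing.
It fails at once if the red stop key is pressed (value of joint key_red above 0.003 m).
It fails at once if two keys are down at once (value of joint each of key_white, key_blue above 0.003 m or value of joint each of key_white, key_green above 0.003 m or value of joint each of key_blue, key_green above 0.003 m).
It fails at once if a cup or the bottle is knocked over (angle between any of cup_yellow, cup_blue, oil's own z axis and vertical above 0.6 rad).
Of cover_red, cover_blue, cover_yellow, cover_green only 3 to 4 are there at a start; the rules pass over those that are not, and their reading is None.
At some moment in a run one of cover_red, cover_blue, cover_yellow, cover_green may be knocked a few centimetres aside while the robot is not near it.
Once in a run the grip may slacken for a moment while it holds something.
It also fails if it takes over 210 s, if anything falls off the work surface, if the arm or the gripper's body presses on something with over 40 N, if the wrist force passes 120 N, or if a joint passes its speed limit or range.

## Working session

There is one attempt and no reset: what is moved stays moved. The work goes in short steps, each a Python script; the robot and the scene stay as the last script left them, time stands still between calls to the robot, and variables do not carry over. Pictures are saved under pics/ and viewed, and the job is handed in when it is done.

```bash
ls; mkdir -p pics; python3 - <<'E'
from station import env,set_gripper,viewer,workorder
import cv2
for n in("top","side"):
    cv2.imwrite(f"pics/{n}0.png",viewer.camera(n)); p=viewer.camera_params(n); print(n,p)
print(env.read_state())
E
```

```text
pics
top {'fx': 522.0419026517512, 'fy': 522.0419026517512, 'cx': 320.1829608998525, 'cy': 242.8158518887693, 'pose': array([[-8.19182591e-03,  9.97243884e-01, -7.37396127e-02,
         4.46787928e+02],
       [-9.99599938e-01, -1.01628922e-02, -2.63946796e-02,
        -1.06891822e+02],
       [-2.70713406e-02,  7.34938917e-02,  9.96928177e-01,
         1.37753209e+03],
       [ 0.00000000e+00,  0.00000000e+00,  0.00000000e+00,
         1.00000000e+00]])}
side {'fx': 513.3143968953955, 'fy': 513.3143968953955, 'cx': 319.5661539984523, 'cy': 233.27919808295783, 'pose': array([[ 9.99345227e-01,  1.94013769e-02, -3.05402085e-02,
         4.84200119e+02],
       [-3.57625734e-02,  6.57770549e-01, -7.52368887e-01,
        -1.01330454e+03],
       [ 5.49145734e-03,  7.52968453e-01,  6.58033702e-01,
         8.82327791e+02],
       [ 0.00000000e+00,  0.00000000e+00,  0.00000000e+00,
         1.00000000e+00]])}
{'time_s': 0.1, 'qpos': array([-1.14904924e+00,  4.23728335e-01,  1.63061192e+00, -1.03488899e-05,
        1.08859164e+00, -1.89859383e-02]), 'dq': array([ 0.000187  , -0.00276559, -0.00110391, -0.00023551,  0.00036537,
        0.00035765]), 'tau': array([ 4.49683021e-04, -5.45614886e+01, -2.74325663e+01,  6.45292969e-02,
        1.88177358e-02,  1.40968990e-05]), 'tool_pos': array([ 266.49514607, -564.90238362,  302.0025391 ]), 'orientation': array([ 9.75816656e-01,  2.18589581e-01, -1.38429396e-04, -6.55172832e-04]), 'force': array([-0.14561158, -0.66861149, -0.10108748]), 'wrist_torque': array([-0.03432999, -0.01343108,  0.01803845]), 'width': 87.92963674064136}
```

View pics/top0.png

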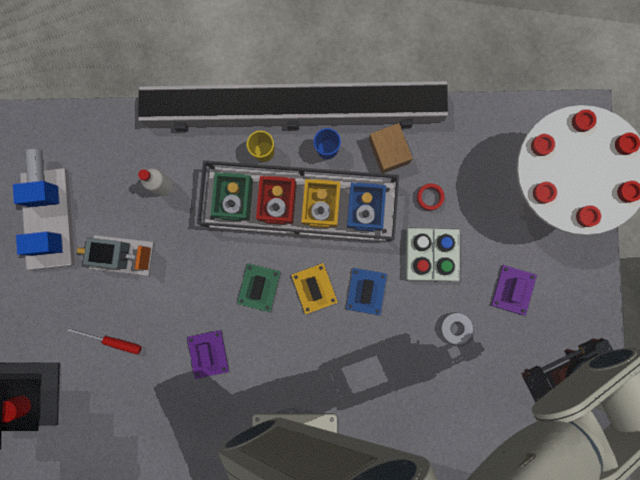

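View pics/side0.png

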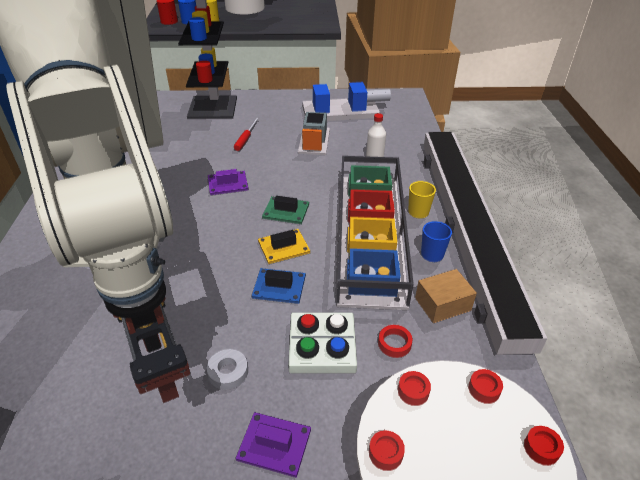

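```bash
cat > h.py <<'E'
from station import env,set_gripper,viewer,workorder
import cv2,numpy as np
from scipy.spatial.transform import Rotation as R
def p2w(n,uv,z):
    c=viewer.camera_params(n);T=c["pose"];uv=np.atleast_2d(uv).astype(float)
    d=np.stack([(uv[:,0]-c["cx"])/c["fx"],-(uv[:,1]-c["cy"])/c["fy"],-np.ones(len(uv))],1)@T[:3,:3].T
    return T[:3,3]+d*((z-T[2,3])/d[:,2])[:,None]
def w2p(n,P):
    c=viewer.camera_params(n);T=c["pose"];q=(np.atleast_2d(P)-T[:3,3])@T[:3,:3]
    return np.stack([c["cx"]+c["fx"]*q[:,0]/-q[:,2],c["cy"]-c["fy"]*q[:,1]/-q[:,2]],1)
HUE=dict(red=((0,8),(172,180)),blue=((100,125),),yellow=((15,32),),green=((45,90),),orange=((5,16),))
def mask(im,col,s=90,v=40):
    h=cv2.cvtColor(im,cv2.COLOR_BGR2HSV);m=0
    for a,b in HUE[col]: m=m|cv2.inRange(h,(a,s,v),(b,255,255))
    return m
def find(n,im,col,z,roi=None,s=90,v=40,amin=80):
    m=mask(im,col,s,v)
    if roi:
        k=np.zeros_like(m);x0,y0,x1,y1=roi;k[y0:y1,x0:x1]=1;m=m*k
    cs,_=cv2.findContours(m,cv2.RETR_EXTERNAL,cv2.CHAIN_APPROX_NONE);out=[]
    for c in cs:
        if cv2.contourArea(c)<amin: continue
        w=p2w(n,c[:,0,:],z)[:,:2].astype(np.float32)
        r=cv2.minAreaRect(w);(cx,cy),(a,b),t=r
        if a<b:a,b,t=b,a,t+90
        t=np.radians((t+90)%180-90)   # dir of long side
        out.append((round(cx,1),round(cy,1),round(a,1),round(b,1),round(float(t),3),c[:,0,:].mean(0).round().tolist()))
    return out
def down(yaw):  # tool z down, jaw (y) axis at: tool x axis along yaw
    return (R.from_euler('z',yaw)*R.from_euler('x',np.pi)).as_quat()
def crop(im,roi,name,f=6):
    x0,y0,x1,y1=roi;cv2.imwrite(f"pics/{name}.png",cv2.resize(im[y0:y1,x0:x1],None,fx=f,fy=f,interpolation=cv2.INTER_CUBIC))
E
python3 - <<'E'
from h import *
im=cv2.imread("pics/top0.png")
for c in("red","green","yellow","blue","orange"):
    print(c,"covers z10"); [print("  ",x) for x in find("top",im,c,10,(0,240,640,480))]
    print(c,"rims z72"); [print("  ",x) for x in find("top",im,c,72,(190,150,410,250))]
crop(im,(190,150,410,320),"cropA",3.6)
crop(im,(70,160,170,280),"cropB",5)
crop(cv2.imread("pics/side0.png"),(280,90,410,180),"cropC",6)
E
```

```text
red covers z10
   (123.7, 728.9, 83.8, 56.6, -1.258, [14.0, 408.0])
   (286.0, 452.2, 105.4, 25.4, 1.296, [121.0, 345.0])
   (486.0, -336.9, 28.8, 28.5, -0.022, [422.0, 265.0])
red rims z72
   (654.2, 39.7, 121.1, 94.8, -0.078, [276.0, 199.0])
green covers z10
   (433.1, 92.3, 106.7, 88.6, -0.249, [258.0, 287.0])
   (485.4, -399.0, 29.6, 29.1, -0.8, [446.0, 266.0])
green rims z72
   (664.6, 154.2, 116.6, 92.9, -0.079, [230.0, 197.0])
yellow covers z10
   (429.5, -53.2, 110.6, 91.5, 0.34, [314.0, 288.0])
yellow rims z72
   (676.1, 36.0, 25.6, 25.5, -0.013, [277.0, 191.0])
   (685.9, 148.7, 31.1, 25.1, 0.779, [233.0, 188.0])
   (644.3, -73.7, 121.5, 92.2, -0.093, [320.0, 203.0])
   (748.9, -257.0, 83.3, 56.5, 1.556, [392.0, 159.0])
   (768.0, 78.1, 64.1, 28.5, 1.556, [261.0, 154.0])
blue covers z10
   (421.0, -189.3, 109.7, 90.6, -0.182, [366.0, 291.0])
   (543.1, 680.6, 123.1, 40.1, 1.56, [38.0, 247.0])
blue rims z72
   (634.1, -188.8, 118.8, 89.2, -0.088, [366.0, 206.0])
   (769.3, -91.4, 55.9, 20.6, 1.556, [327.0, 153.0])
orange covers z10
   (512.5, 401.2, 62.2, 35.3, -0.127, [142.0, 258.0])
orange rims z72
   (750.3, -253.2, 90.8, 53.9, 1.556, [392.0, 158.0])
```

View pics/cropA.png

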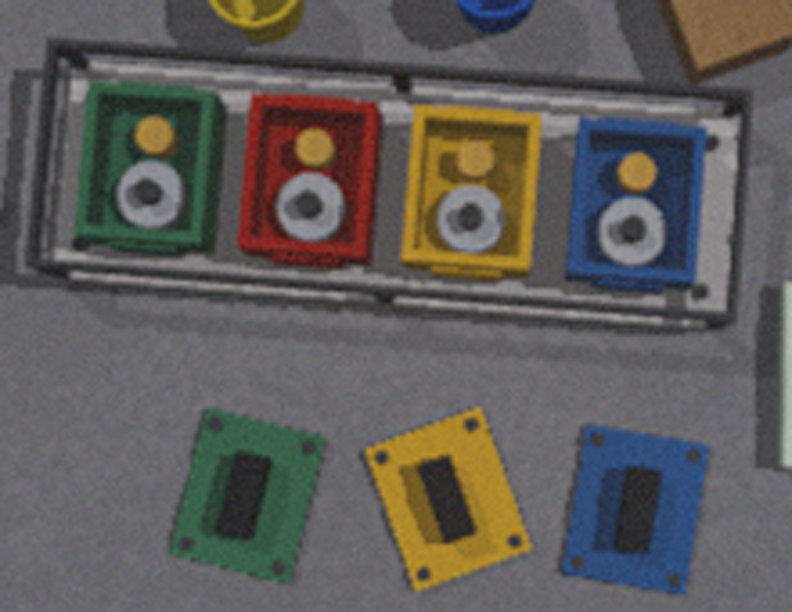

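View pics/cropB.png

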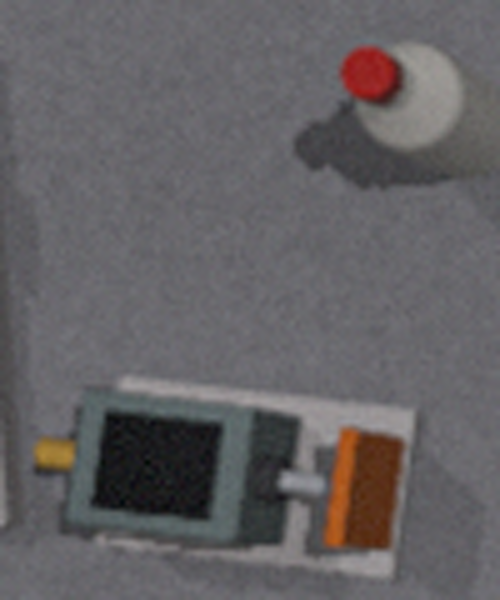

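View pics/cropC.png

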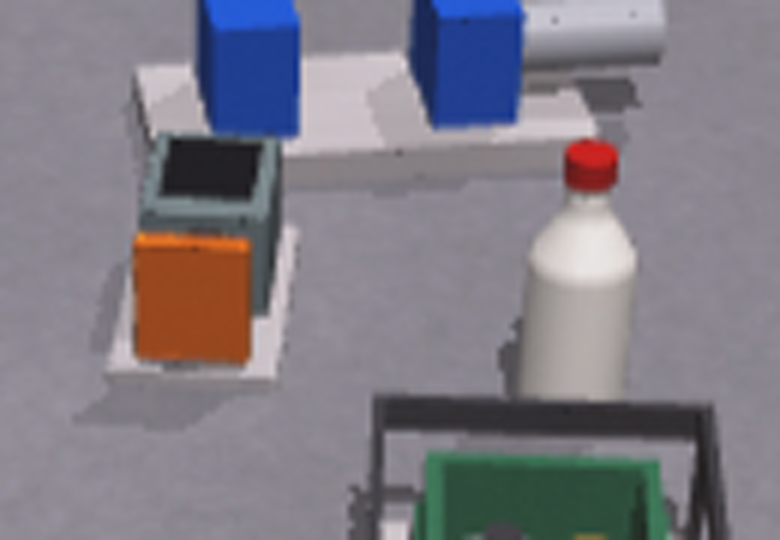

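```bash
cat >> h.py <<'E'
from scipy.optimize import minimize
from scipy.ndimage import map_coordinates
def rectpts(a,b,z,n=40):
    t=np.linspace(-.5,.5,n);o=np.ones(n)
    P=[np.stack([t*a,o*b/2],1),np.stack([t*a,-o*b/2],1),np.stack([o*a/2,t*b],1),np.stack([-o*a/2,t*b],1)]
    P=np.concatenate(P);return np.c_[P,np.full(len(P),z)]
ROW=dict(green=1.5,red=.5,yellow=-.5,blue=-1.5)
def place(P,x,y,t):
    c,s=np.cos(t),np.sin(t);return np.c_[x+c*P[:,0]-s*P[:,1],y+s*P[:,0]+c*P[:,1],P[:,2]]
def rowmodel(present=()):
    Q=[]
    for c,k in ROW.items():
        if c in present: continue
        for a,b in((110,90),(94,74)):
            P=rectpts(a,b,72);P[:,1]+=116*k;Q.append(P)
    return np.concatenate(Q)
COV=np.concatenate([rectpts(110,90,10),])
COVH=lambda z:np.concatenate([rectpts(110,90,z+10),rectpts(60,24,z+42,20)])
def fit(views,M,p0,sig=(1.6,.7)):
    p=np.array(p0,float);S=np.array([1,1,.01])
    for sg in sig:
        G=[]
        for n,im in views:
            L=cv2.GaussianBlur(im.astype(np.float32),(0,0),sg);g=0
            for ch in range(3):
                gx=cv2.Sobel(L[...,ch],cv2.CV_32F,1,0);gy=cv2.Sobel(L[...,ch],cv2.CV_32F,0,1);g=np.maximum(g,np.hypot(gx,gy))
            g=np.minimum(g,np.percentile(g,99));G.append((n,g/g.max()))
        def cost(q):
            W=place(M,*(q*S));r=0
            for n,g in G:
                uv=w2p(n,W);r-=map_coordinates(g,[uv[:,1],uv[:,0]],order=1).mean()
            return r
        best=None
        for dx in(-4,0,4):
            for dy in(-4,0,4):
                r=minimize(cost,p/S+[dx,dy,0],method="Nelder-Mead",options=dict(initial_simplex=p/S+[dx,dy,0]+np.array([[0,0,0],[3,0,0],[0,3,0],[0,0,3]]),xatol=.02,fatol=1e-6))
                if best is None or r.fun<best.fun:best=r
        p=best.x*S
    return p.round(4),round(float(best.fun),3)
E
python3 - <<'E'
from h import *
V={n:cv2.imread(f"pics/{n}0.png") for n in("top","side")}
for vs in(["top"],["side"],["top","side"]):
    v=[(n,V[n]) for n in vs]
    print(vs,"row",fit(v,rowmodel(),[650,-17,-.085]))
    for c,p in dict(green=[433,92,-.249],yellow=[429.5,-53,.34],blue=[421,-189,-.18]).items(): print("  ",c,fit(v,COVH(0),p))
    
im=V["top"].copy()
p,_=fit([("top",V["top"])],rowmodel(),[650,-17,-.085])
B=cv2.resize(im,None,fx=4,fy=4,interpolation=cv2.INTER_CUBIC)
for u,v in w2p("top",place(rowmodel(),*p)): cv2.circle(B,(int(4*u+2),int(4*v+2)),1,(255,255,255),-1)
cv2.imwrite("pics/ov.png",B[620:980,780:1580])
E
```

```text
['top'] row (array([ 6.534585e+02, -1.635270e+01, -8.910000e-02]), -0.593)
   green (array([ 4.327722e+02,  9.174740e+01, -2.508000e-01]), -0.427)Traceback (most recent call last):
  File "<stdin>", line 6, in <module>
  File "h.py", line 68, in fit
    r=minimize(cost,p/S+[dx,dy,0],method="Nelder-Mead",options=dict(initial_simplex=p/S+[dx,dy,0]+np.array([[0,0,0],[3,0,0],[0,3,0],[0,0,3]]),xatol=.02,fatol=1e-6))
    res = _minimize_neldermead(fun, x0, args, callback, bounds=bounds,
                               **options)
    fxr = func(xr)
    fx = function(np.copy(x), *(wrapper_args + args))
  File "h.py", line 63, in cost
    uv=w2p(n,W);r-=map_coordinates(g,[uv[:,1],uv[:,0]],order=1).mean()
  File "h.py", line 9, in w2p
    c=viewer.camera_params(n);T=c["pose"];q=(np.atleast_2d(P)-T[:3,3])@T[:3,:3]
ValueError: time passes only in moves, steps and waits
```

```bash
sed -i 's/viewer.camera_params(n)/CP(n)/' h.py; sed -i '3a import functools\n@functools.lru_cache(None)\ndef CP(n): return viewer.camera_params(n)' h.py
python3 - <<'E'
from h import *
print(env.read_state()["time_s"])
V={n:cv2.imread(f"pics/{n}0.png") for n in("top","side")}
for vs in(["top"],["side"],["top","side"]):
    v=[(n,V[n]) for n in vs]
    print(vs,"row",fit(v,rowmodel(),[650,-17,-.085]))
    for c,p in dict(green=[433,92,-.249],yellow=[429.5,-53,.34],blue=[421,-189,-.18]).items(): print("  ",c,fit(v,COVH(0),p))
    
im=V["top"].copy()
p,_=fit([("top",V["top"])],rowmodel(),[650,-17,-.085])
B=cv2.resize(im,None,fx=4,fy=4,interpolation=cv2.INTER_CUBIC)
for u,v in w2p("top",place(rowmodel(),*p)): cv2.circle(B,(int(4*u+2),int(4*v+2)),1,(255,255,255),-1)
cv2.imwrite("pics/ov.png",B[620:980,780:1580])
E
```

```text
0.1
['top'] row (array([ 6.534585e+02, -1.635270e+01, -8.910000e-02]), -0.593)
   green (array([ 4.327722e+02,  9.174740e+01, -2.508000e-01]), -0.427)
   yellow (array([ 4.29518e+02, -5.35791e+01,  3.41300e-01]), -0.81)
   blue (array([ 4.206301e+02, -1.889415e+02, -1.792000e-01]), -0.568)
['side'] row (array([ 6.557208e+02, -1.654710e+01, -8.680000e-02]), -0.525)
   green (array([ 4.377481e+02,  9.164230e+01, -2.553000e-01]), -0.438)
   yellow (array([ 4.315589e+02, -5.527510e+01,  3.358000e-01]), -0.629)
   blue (array([ 4.245847e+02, -1.912088e+02, -1.678000e-01]), -0.562)
['top', 'side'] row (array([ 6.546929e+02, -1.645500e+01, -8.860000e-02]), -1.079)
   green (array([ 4.342261e+02,  9.193620e+01, -2.525000e-01]), -0.767)
   yellow (array([ 4.302248e+02, -5.383800e+01,  3.404000e-01]), -1.404)
   blue (array([ 4.225447e+02, -1.897202e+02, -1.695000e-01]), -0.991)
```

View pics/ov.png

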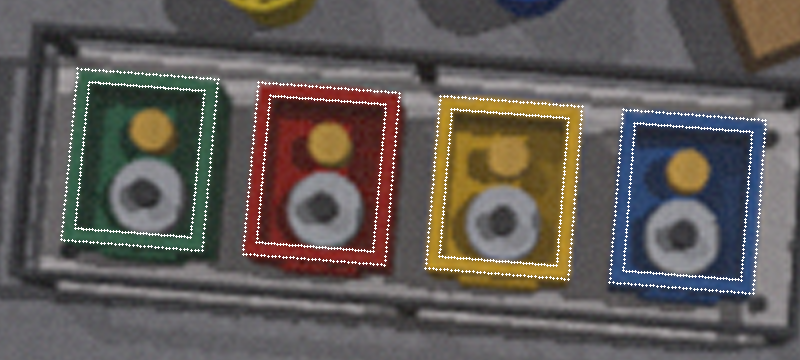

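```bash
python3 - <<'E'
from h import *
print(p2w("top",[(70+358/5,160+431/5),(70+350/5,160+548/5)],85))
print(p2w("top",[(70+403/5,160+438/5),(70+392/5,160+549/5)],15))
print(p2w("side",[(280+137/6,90+248/6),(280+250/6,90+251/6)],85))
print(p2w("side",[(280+137/6,90+360/6),(280+250/6,90+362/6)],15))
E
```

```text
[[538.45181568 375.00227777  85.        ]
 [479.90703447 378.02961613  85.        ]]
[[539.47142615 377.05044781  15.        ]
 [480.9784146  381.96192331  15.        ]]
[[487.0484076  372.60813398  85.        ]
 [544.42820767 368.10248263  85.        ]]
[[485.99866188 378.5720321   15.        ]
 [545.2701849  375.01339277  15.        ]]
```

```bash
python3 - <<'E'
from h import *
n=np.array([np.sin(.07),np.cos(.07)]);f=np.array([511,377.])
P=lambda d,z:[*(f+n*d),z]
for yaw in(np.pi/2-.07,-np.pi/2-.07):
    q=env.ik(P(-60,240),down(yaw));print(yaw,q)
    if q is not None and (q is None or abs(q[5])<2.4): use=yaw
set_gripper(0)
env.reach(P(-60,240),down(use))
env.move_l(P(-60,125),rate=150)
print(env.move_l(P(-20,125),rate=100,f_stop=15))
print(env.move_l(P(40,125),rate=40,f_stop=20))
s=env.read_state();print(s["time_s"],s["tool_pos"],s["force"])
env.hold(.3)
s=env.read_state();print(s["tool_pos"],s["force"])
cv2.imwrite("pics/side1.png",viewer.camera("side"))
env.move_l(P(-60,125),rate=150);env.move_l(P(-60,300),rate=250)
for n_ in("top","side"): cv2.imwrite(f"pics/{n_}2.png",viewer.camera(n_))
print(env.read_state()["time_s"])
E
```

```text
1.5007963267948965 [ 5.39253524e-01  4.60819048e-01  1.73657368e+00 -4.44089210e-16
  9.44199927e-01  6.09253524e-01]
-1.6407963267948966 [ 0.53925352  0.46081905  1.73657368  0.          0.94419993 -2.53233913]
False
True
7.2417 [513.90137265 403.41454004 124.75776211] [ 1.17356221 -8.82886546  4.86475281]
[513.84132048 402.97864695 124.71528259] [ 0.31754769 -8.05437645  6.33588082]
9.2667
```

View pics/side1.png

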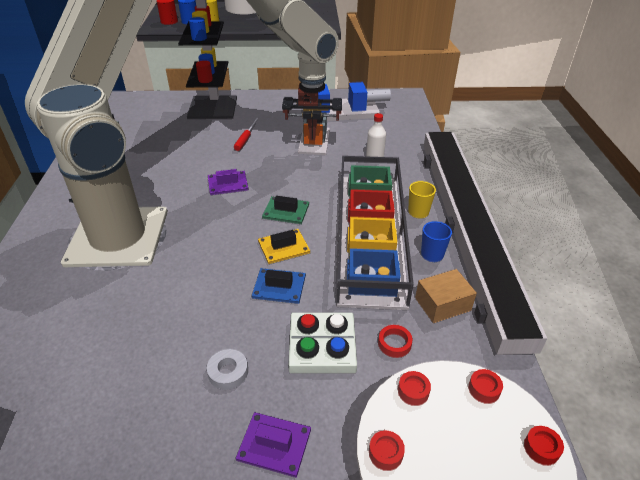

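View pics/top2.png

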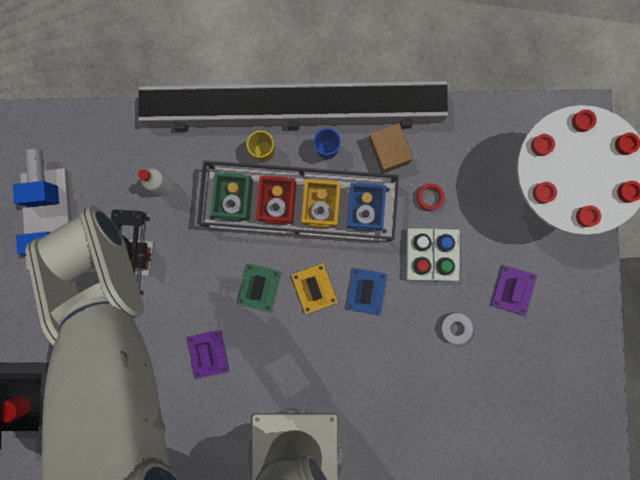

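```bash
python3 - <<'E'
from h import *
n=np.array([np.sin(.07),np.cos(.07)]);f=np.array([511,377.])
P=lambda d,z:[*(f+n*d),z]
env.move_l(P(-60,125),rate=250)
env.move_l(P(-20,125),rate=150)
for d in list(range(-14,20,6))+list(range(20,36)):
    r=env.move_l(P(d,125),rate=60,f_stop=30)
    s=env.read_state();print(d,r,s["tool_pos"].round(1),s["force"].round(1))
    if r or s["force"][1]<-25: break
env.hold(.3)
s=env.read_state();print(s["tool_pos"],s["force"])
env.move_l(P(-60,125),rate=150);env.move_l(P(-60,300),rate=250)
print(env.read_state()["time_s"])
E
```

```text
-14 False [510.  362.8 125.1] [-0.7 -0.3 -0.1]
-8 False [510.4 368.9 124.9] [-0.3 -0.4  0. ]
-2 False [510.8 374.9 124.8] [ 0.7 -4.  -0.9]
4 False [511.3 380.7 124.8] [ 2.9 -4.5 -1.2]
10 False [511.8 386.5 124.9] [ 2.6 -5.3  0.8]
16 False [512.3 392.3 124.8] [ 2.3 -6.3 -1.8]
20 False [512.7 396.1 124.8] [ 4.3 -6.9 -1.4]
21 False [512.8 396.9 124.9] [ 3.4 -6.2 -0.9]
22 False [512.9 397.8 124.8] [ 4.1 -7.9 -1.6]
23 False [513.  398.8 124.8] [ 3.4 -8.3 -0.7]
24 False [513.1 399.8 124.8] [ 4.4 -8.1 -1.3]
25 False [513.2 400.7 124.8] [ 4.6 -7.2 -0.4]
26 False [513.4 401.7 124.9] [ 5.1 -7.4 -1.4]
27 False [513.5 402.7 124.9] [ 4.  -9.1 -1.7]
28 False [513.6 403.6 124.8] [ 4.9 -8.5 -1.8]
29 False [513.7 404.2 124.9] [  5.2 -10.9  -0.8]
30 False [513.7 404.4 124.8] [  4.1 -13.6   2.1]
31 False [513.7 404.6 124.8] [  5.2 -18.2   4.1]
32 False [513.8 404.8 124.8] [  5.6 -22.8   5.1]
33 False [513.8 405.  124.8] [  6.2 -25.2   7.9]
[513.73175031 404.98982811 124.81231821] [  5.31591327 -26.29140586   7.38272494]
17.45
```

```bash
cat >> h.py <<'E'
def snap():
    return {n:viewer.camera(n) for n in("top","side")}
def rim(row,c):
    x,y,t=row;k=116*ROW[c];return x-np.sin(t)*k,y+np.cos(t)*k,t
def locate(V,c,zs=0,p0=None):
    if p0 is None:
        L=[f for f in find("top",V["top"],c,10,(150,240,405,480),amin=300)]
        L=[f for f in L if 85<f[2]<125 and 70<f[3]<105];print("cand",L);p0=[L[0][0],L[0][1],L[0][4]]
    r=[fit([(n,V[n]) for n in vs],COVH(zs),p0) for vs in(("top",),("side",),("top","side"))]
    print(c,*r);return r
def yawfor(t,pos):
    best=None
    for y in(t,t+np.pi):
        q=env.ik(pos,down(y))
        if q is not None and(best is None or abs(q[5])<abs(best[1])):best=(y,q[5])
    return best
def st(msg=""):
    s=env.read_state();print(msg,round(s["time_s"],1),s["tool_pos"].round(1),s["force"].round(1),round(s["width"],1))
G=95
def pick(p):
    x,y,t=p;yaw,q6=yawfor(t,[x,y,G+60]);print("yaw",yaw,q6)
    set_gripper(55)
    env.reach([x,y,G+70],down(yaw));env.move_l([x,y,G],rate=120,f_stop=12);st("at grasp")
    set_gripper(0);st("gripped")
    env.move_l([x,y,G+120],rate=150);st("lifted")
    return yaw-t
E
python3 - <<'E'
from h import *
V=snap()
row=[fit([(n,V[n]) for n in vs],rowmodel(),[654.7,-16.5,-.0886]) for vs in(("top",),("side",),("top","side"))];print(row)
r=locate(V,"green")
p=r[2][0]
flip=pick(p);print("flip",flip)
rx,ry,rt=rim(row[2][0],"green")
env.move_l([rx,ry,G+120],down(rt+flip),rate=200);st("hover")
V=snap();[cv2.imwrite(f"pics/{n}3.png",V[n]) for n in V]
crop(V["side"],(310,90,450,210),"s3c",5);crop(V["top"],(170,140,290,250),"t3c",5)
E
```

```text
[(array([ 6.53437e+02, -1.63709e+01, -8.89000e-02]), -0.598), (array([ 6.557153e+02, -1.658280e+01, -8.680000e-02]), -0.57), (array([ 6.547824e+02, -1.649030e+01, -8.850000e-02]), -1.127)]
cand [(433.0, 92.2, 106.8, 88.3, -0.249, [257.0, 289.0])]
green (array([ 4.326671e+02,  9.141880e+01, -2.466000e-01]), -0.426) (array([ 4.377912e+02,  9.146290e+01, -2.540000e-01]), -0.453) (array([ 4.342926e+02,  9.176400e+01, -2.520000e-01]), -0.769)
yaw 2.8895926535897933 -1.1373760092839547
at grasp 20.8 [434.6  91.9  95.2] [ 0.1 -0.1 -0. ] 54.8
gripped 21.4 [434.5  91.9  95.3] [-1.   0.8  5.6] 24.0
lifted 22.3 [433.7  91.6 214.3] [-0.6  0.6 -3.9] 23.7
flip 3.141592653589793
hover 23.7 [669.3 156.6 214.5] [-0.6  0.9 -3.5] 24.0
```

View pics/s3c.png

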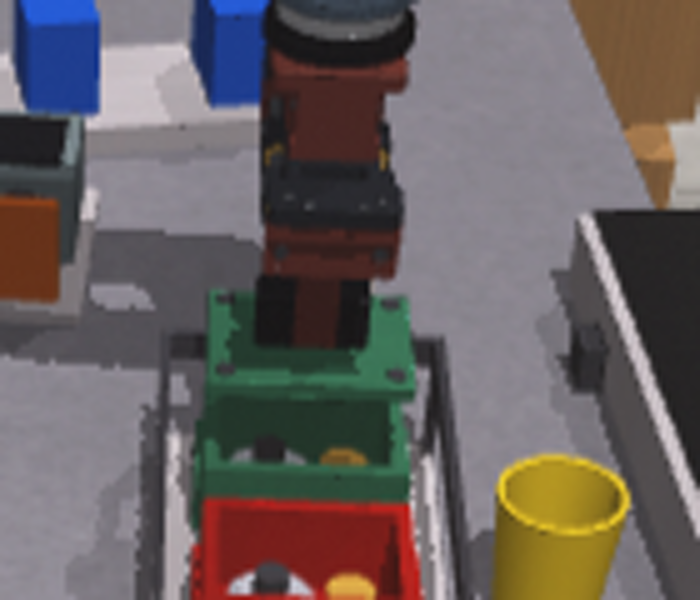

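View pics/top3.png

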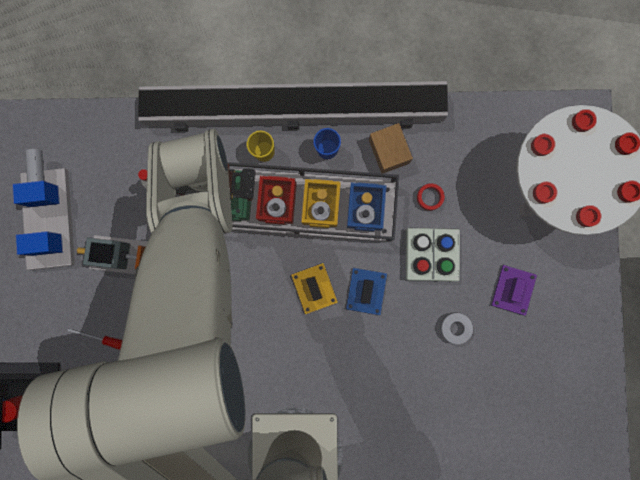

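```bash
cat >> h.py <<'E'
def inhand(V,row,c,dz=119.3):
    rs=rim(row[1][0],c)
    r=fit([("side",V["side"])],rectpts(110,90,dz+10),rs);t=rs[2]
    d=np.array(r[0][:2])-rs[:2];print("hand-rim (side) along x,y:",(d[0]*np.cos(t)+d[1]*np.sin(t)).round(1),(-d[0]*np.sin(t)+d[1]*np.cos(t)).round(1),"dyaw",r[0][2]-t,r[1])
def put(x,y,yaw):
    env.move_l([x,y,G+72+6],rate=100)
    print(env.move_l([x,y,G+72-6],rate=25,f_stop=6));st("down")
    set_gripper(50);st("released")
    env.move_l([x,y,G+72+60],rate=150)
E
python3 - <<'E'
from h import *
V={n:cv2.imread(f"pics/{n}3.png") for n in("top","side")}
row=[(np.array([653.44,-16.37,-.0889]),0),(np.array([655.72,-16.58,-.0868]),0)]
inhand(V,row,"green")
E
```

```text
hand-rim (side) along x,y: -0.8 -4.3 dyaw 0.004900000000000002 -0.34
```

```bash
cat > row.py <<'E'
import numpy as np
ROWF=[(np.array([653.44,-16.37,-.0889]),0),(np.array([655.72,-16.58,-.0868]),0),(np.array([654.78,-16.49,-.0885]),0)]
E
cat >> h.py <<'E'
from row import ROWF
def check(V,c):
    for i,n in enumerate(("top","side")):
        rs=rim(ROWF[i][0],c);r=fit([(n,V[n])],COVH(72),rs);t=rs[2];d=np.array(r[0][:2])-rs[:2]
        print(c,n,"off x,y:",(d[0]*np.cos(t)+d[1]*np.sin(t)).round(1),(-d[0]*np.sin(t)+d[1]*np.cos(t)).round(1),"dyaw",round(r[0][2]-t,3),r[1])
E
python3 - <<'E'
from h import *
rx,ry,rt=rim(ROWF[2][0],"green")
put(rx+.8,ry+.2,None)
env.move_l([420,60,300],rate=300)
V=snap();[cv2.imwrite(f"pics/{n}4.png",V[n]) for n in V]
check(V,"green");st()
crop(V["side"],(310,90,450,210),"s4c",5);crop(V["top"],(190,150,310,250),"t4c",5)
E
```

```text
True
down 24.7 [671.6 157.2 167.1] [ 0.7 -0.5  3. ] 24.0
released 25.3 [670.5 156.9 165.4] [0.6 0.5 0.7] 49.8
green top off x,y: 1.3 -0.5 dyaw 0.002 -0.442
green side off x,y: 0.9 32.8 dyaw 0.037 -0.441
 27.1 [421.   60.3 299.6] [ 0.3 -0.   0.6] 50.2
```

View pics/s4c.png

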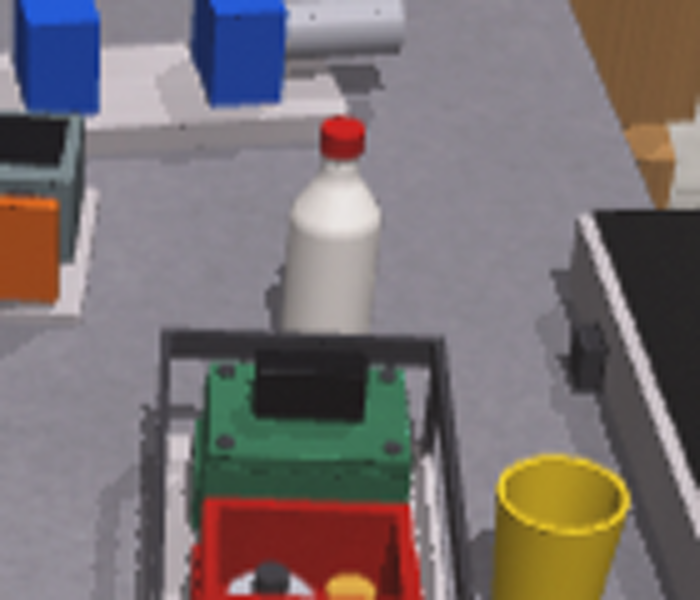

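View pics/t4c.png

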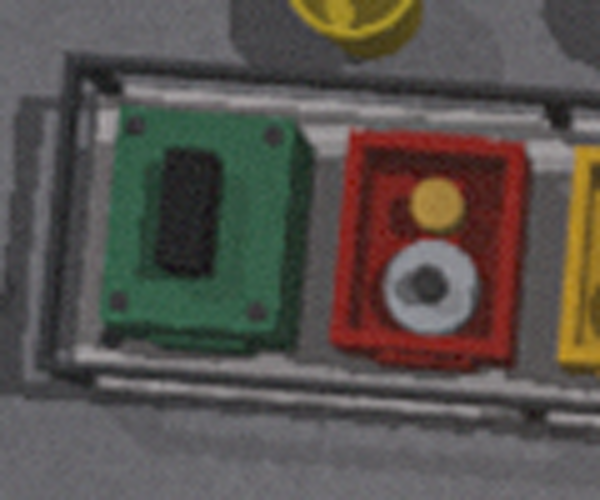

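```bash
cat > go.py <<'E'
import sys
from h import *
c=sys.argv[1]
V=snap();p=locate(V,c)[2][0]
flip=pick(p)
rx,ry,rt=rim(ROWF[2][0],c)
env.move_l([rx,ry,G+120],down(rt+flip),rate=200);st("hover")
V=snap();cv2.imwrite(f"pics/{c}_hov.png",V["side"]);x,y=w2p("side",[[rx,ry,120]])[0].astype(int)
crop(V["side"],(x-70,y-80,x+70,y+40),f"{c}_hovc",5)
inhand(V,ROWF,c)
E
python3 go.py yellow
```

```text
cand [(429.4, -53.0, 110.6, 91.4, 0.34, [314.0, 288.0])]
yellow (array([ 4.29533e+02, -5.36155e+01,  3.38000e-01]), -0.811) (array([ 4.31594e+02, -5.52605e+01,  3.35600e-01]), -0.685) (array([ 4.302467e+02, -5.394180e+01,  3.395000e-01]), -1.459)
yaw 0.3395 1.0791258399720656
at grasp 30.3 [430.4 -53.9  95.2] [-0.7  0.9  0.5] 55.1
gripped 30.9 [430.3 -53.9  95.3] [-1.4  0.4  5.8] 23.9
lifted 31.9 [429.6 -53.9 214.3] [ 1.1  0.1 -4.1] 23.9
hover 33.1 [648.6 -74.1 214.4] [ 0.5 -0.3 -3.4] 23.6
hand-rim (side) along x,y: -1.1 -12.1 dyaw -0.026099999999999998 -0.675
```

View pics/yellow_hovc.png

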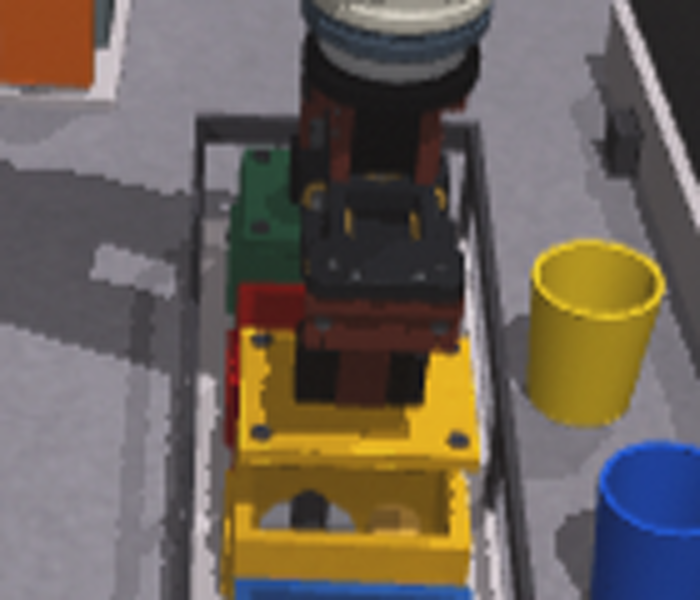

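```bash
cat > fin.py <<'E'
import sys
from h import *
c=sys.argv[1];dx=float(sys.argv[2])
st("before")
rx,ry,rt=rim(ROWF[2][0],c)
put(rx+dx,ry,None)
env.move_l([420,ry+(-60 if ry>0 else 70),300],rate=300)
V=snap();[cv2.imwrite(f"pics/{c}_{n}.png",V[n]) for n in V]
check(V,c);st()
x,y=w2p("side",[[rx,ry,72]])[0].astype(int);A=V["side"][y-50:y+50,x-65:x+65]
x,y=w2p("top",[[rx,ry,72]])[0].astype(int);B=V["top"][y-50:y+50,x-65:x+65]
cv2.imwrite(f"pics/{c}_f.png",cv2.resize(np.hstack([A,B]),None,fx=3,fy=3,interpolation=cv2.INTER_CUBIC))
E
python3 fin.py yellow 0
```

```text
before 33.2 [648.8 -74.2 214.9] [ 0.2  0.3 -3.7] 23.8
True
down 34.1 [650.3 -74.4 167.1] [ 0.5 -1.1  2.9] 23.3
released 34.7 [649.2 -74.2 165.6] [ 0.6  0.1 -1.2] 49.7
yellow top off x,y: 1.2 -0.6 dyaw 0.002 -0.824
yellow side off x,y: 1.1 -1.6 dyaw 0.006 -0.66
 36.4 [421.1  -4.6 299.5] [-0.2  0.4 -0.1] 50.1
```

View pics/yellow_f.png

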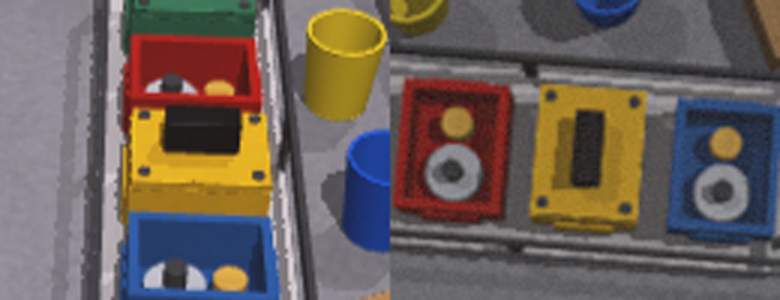

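View pics/yellow_top.png

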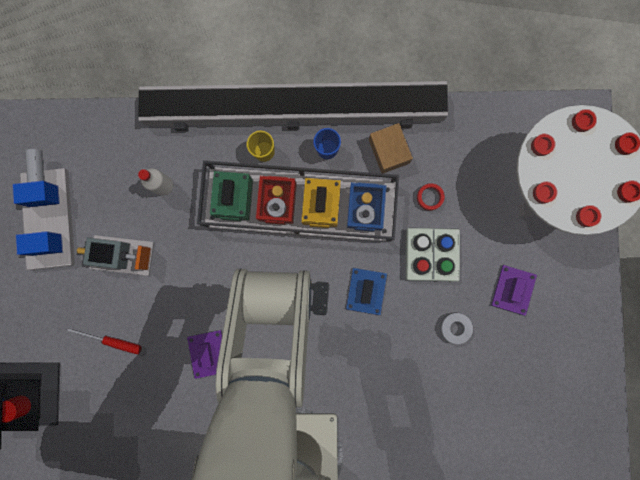

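```bash
python3 go.py blue
```

```text
cand [(420.7, -189.4, 110.1, 90.6, -0.178, [366.0, 291.0])]
blue (array([ 4.206319e+02, -1.889104e+02, -1.789000e-01]), -0.57) (array([ 4.245803e+02, -1.911598e+02, -1.700000e-01]), -0.621) (array([ 4.226928e+02, -1.897639e+02, -1.666000e-01]), -1.045)
yaw -0.1666 1.2897376922084662
at grasp 38.5 [ 423.2 -189.6   95.5] [ 0.  -0.3  0. ] 55.1
gripped 39.0 [ 422.8 -189.8   95.3] [-0.2  0.8  4.9] 23.6
lifted 40.0 [ 422.1 -189.5  214.2] [-0.   0.2 -4.6] 23.8
hover 41.2 [ 638.4 -189.7  214.4] [ 0.1  1.2 -4.5] 23.8
hand-rim (side) along x,y: -1.6 -2.1 dyaw -0.0016000000000000042 -0.608
```

View pics/blue_hovc.png

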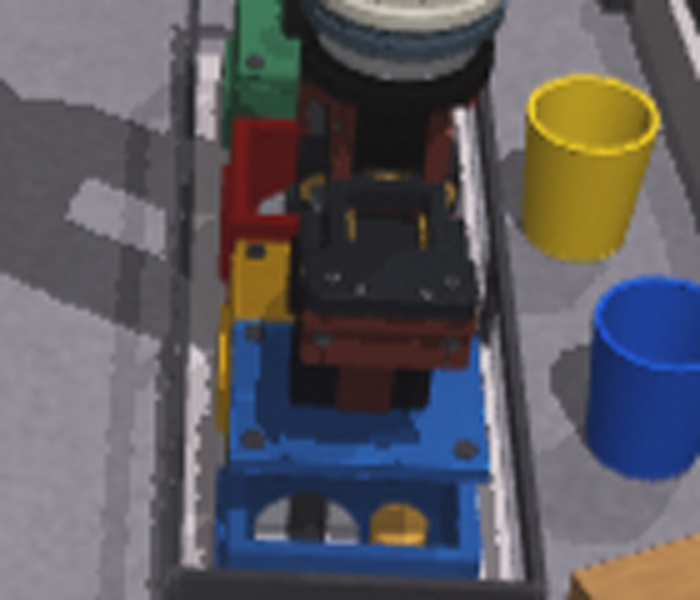

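```bash
python3 fin.py blue -0.5; python3 -c "
from h import *
V={n:cv2.imread(f'pics/blue_{n}.png') for n in('top','side')}
check(V,'green');check(V,'yellow')
crop(V['top'],(400,220,470,290),'keysT',8);crop(V['side'],(280,300,370,380),'keysS',8)"
```

```text
before 41.3 [ 638.5 -189.8  214.9] [ 0.4  0.2 -3.7] 23.7
True
down 42.2 [ 639.6 -190.   167.1] [-0.4 -0.8  2.5] 24.2
released 42.9 [ 638.4 -189.7  165.4] [-0.3 -0.2  0.2] 49.8
blue top off x,y: -0.3 -0.1 dyaw 0.003 -0.621
blue side off x,y: -0.6 -1.5 dyaw -0.004 -0.663
 44.5 [ 421.2 -120.2  299.5] [ 0.7  0.1 -0.2] 50.0
green top off x,y: 1.3 -0.6 dyaw 0.004 -0.449
green side off x,y: 0.9 32.8 dyaw 0.037 -0.448
yellow top off x,y: 1.2 -0.6 dyaw 0.002 -0.83
yellow side off x,y: 1.1 -1.6 dyaw 0.006 -0.668
```

View pics/blue_f.png

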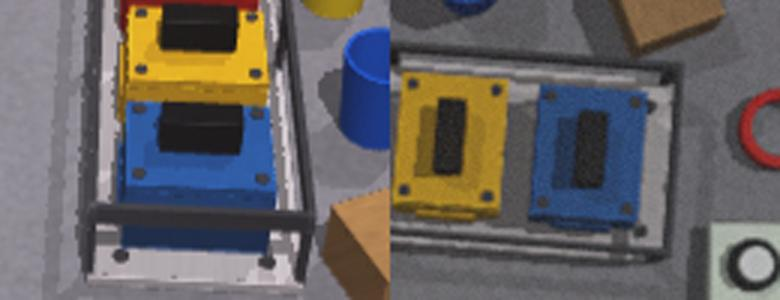

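View pics/blue_top.png

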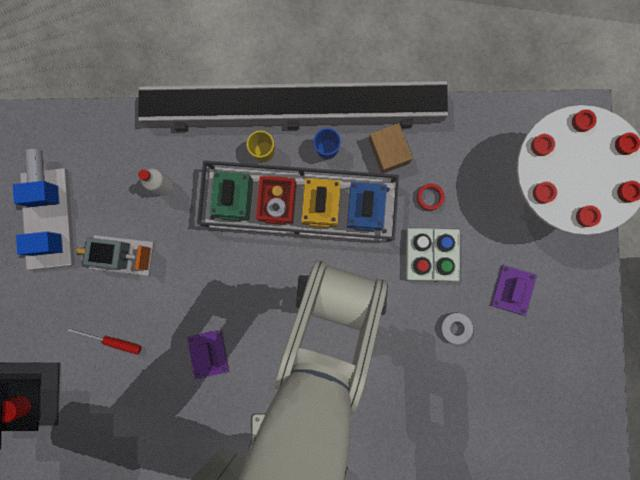

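View pics/keysT.png

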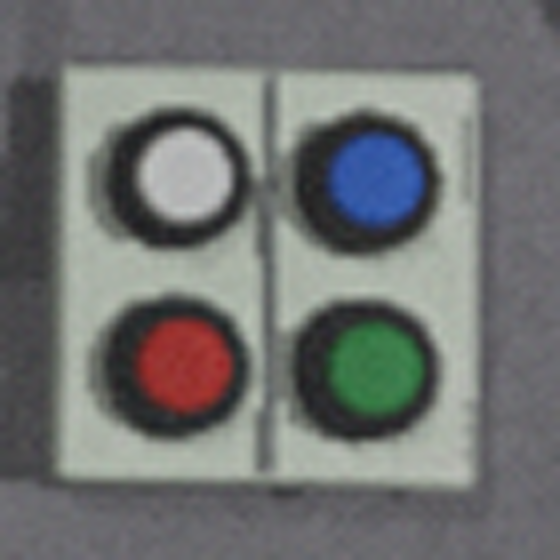

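View pics/keysS.png

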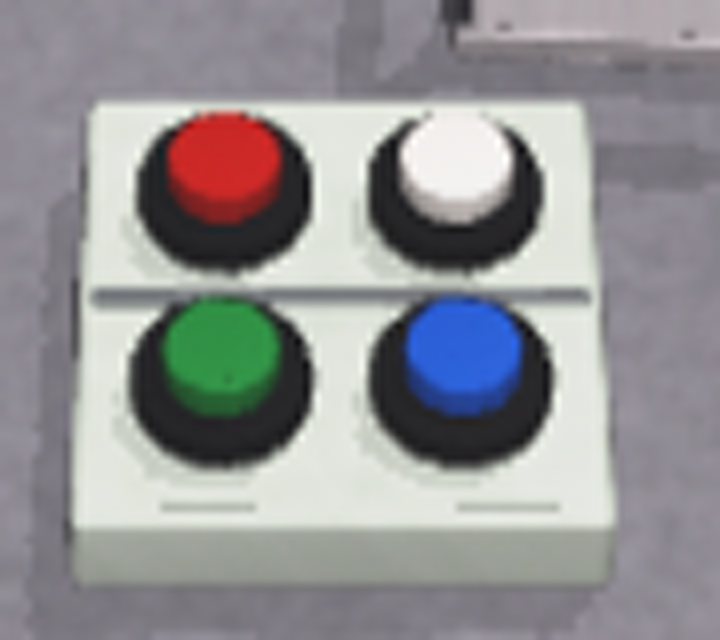

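```bash
python3 - <<'E'
from h import *
def ray(n,uv):
    T=CP(n)["pose"];d=p2w(n,uv,0)[0]-T[:3,3];return T[:3,3],d/np.linalg.norm(d)
T=dict(white=(187,175),blue=(376,180),green=(375,369),red=(184,366))
S=dict(red=(223,156),white=(456,159),green=(221,346),blue=(463,346))
for k in T:
    a,u=ray("top",(400+T[k][0]/8-.4,220+T[k][1]/8-.4));b,v=ray("side",(280+S[k][0]/8-.4,300+S[k][1]/8-.4))
    s,t=np.linalg.lstsq(np.c_[u,-v],b-a,rcond=None)[0]
    print(k,((a+s*u+b+t*v)/2).round(1),"gap",np.linalg.norm(a+s*u-b-t*v).round(1))
E
```

```text
white [ 547.1 -332.8   49.3] gap 2.6
blue [ 545.  -392.3   49.9] gap 3.0
green [ 485.2 -390.4   49.9] gap 2.9
red [ 486.7 -330.4   49.8] gap 3.0
```

```bash
cat > key.py <<'E'
import sys
from h import *
x,y=float(sys.argv[1]),float(sys.argv[2])
yaw,q=yawfor(0,[x,y,160]);
set_gripper(0)
env.reach([x,y,200],down(yaw));st("above")
env.move_l([x,y,80+56],rate=120);st()
z=54
while z>34:
    r=env.move_l([x,y,80+z],rate=25,f_stop=25);s=env.read_state();print(z,r,(s["tool_pos"]).round(1),s["force"].round(1))
    if r or s["force"][2]>16: break
    z-=1
env.hold(.15);cv2.imwrite(f"pics/key_{sys.argv[3]}.png",viewer.camera("side"))
env.move_l([x,y,200],rate=120);st("up")
E
python3 key.py 547.1 -332.8 white
```

```text
above 46.4 [ 546.9 -332.   200.4] [-0.4  0.2  0. ] 0.7
 47.1 [ 547.5 -332.7  136.6] [-0.  -0.7  1. ] -0.0
54 False [ 547.3 -333.   134.6] [0.1 0.2 1.2]
53 False [ 547.1 -332.8  133.1] [ 0.2 -0.   0.3]
52 False [ 547.2 -332.9  132.1] [ 0.4 -0.7  3. ]
51 False [ 547.2 -332.9  131.1] [1.  0.3 3. ]
50 False [ 547.2 -332.9  130.1] [ 0.4 -0.6  2.5]
49 False [ 547.2 -332.9  129.1] [ 0.3 -0.5  3.4]
48 False [ 547.2 -332.9  128.1] [ 0.  -0.8  2.8]
47 False [ 547.2 -332.9  127.1] [ 0.1 -0.6  5.3]
46 False [ 547.3 -332.9  126.4] [-0.9  0.3  7.3]
45 False [ 547.3 -332.9  126.2] [-2.  -0.1 13.4]
44 False [ 547.3 -333.   126. ] [-4.9  2.3 21.1]
up 50.8 [ 546.6 -332.4  199.1] [-0.7  0.3 -1.4] 0.5
```

```bash
python3 key.py 545 -392.3 blue; python3 key.py 485.2 -390.4 green; python3 - <<'E'
from h import *
env.move_l([430,-380,300],rate=250)
V=snap();[cv2.imwrite(f"pics/end_{n}.png",V[n]) for n in V]
for c in("green","yellow","blue"):check(V,c)
st()
E
```

```text
above 51.4 [ 544.6 -393.5  199.4] [-0.3  0.   0.8] 0.2
 52.0 [ 545.3 -392.1  136.2] [ 0.8 -0.3  0.6] 0.5
54 False [ 545.2 -392.5  134.7] [-0.1 -0.5 -0.2]
53 False [ 545.  -392.3  133.1] [0.6 0.3 0.1]
52 False [ 545.1 -392.5  132.2] [ 0.6 -0.3  1.5]
51 False [ 545.1 -392.4  131.1] [-0.5 -1.   1.6]
50 False [ 545.1 -392.4  130.1] [ 0.5 -0.4  2.5]
49 False [ 545.1 -392.4  129.1] [ 0.6 -0.4  2.8]
48 False [ 545.1 -392.4  128.1] [ 0.6 -1.6  4.1]
47 False [ 545.1 -392.4  127.1] [ 0.6 -0.8  4. ]
46 False [ 545.1 -392.4  126.3] [-0.6 -0.5  6.5]
45 False [ 545.2 -392.4  126.2] [-2.   0.8 13. ]
44 False [ 545.2 -392.5  126.1] [-4.1  2.9 19.7]
up 55.8 [ 544.5 -391.9  199.1] [ 0.1 -0.  -0.2] 0.8
above 56.3 [ 484.1 -390.4  199.8] [0.6 0.3 0.6] 0.4
 57.0 [ 485.7 -390.6  136.1] [ 0.6 -0.1 -0.2] 0.5
54 False [ 485.5 -390.6  134.7] [ 0.6 -0.1  0.6]
53 False [ 485.2 -390.4  133.2] [ 0.5 -0.  -0.6]
52 False [ 485.3 -390.5  132.2] [1.1 0.3 0.6]
51 False [ 485.3 -390.5  131.1] [ 0.8 -0.6  2. ]
50 False [ 485.3 -390.5  130.1] [-0.2 -0.6  2.2]
49 False [ 485.3 -390.5  129. ] [-0.4 -1.6  4.2]
48 False [ 485.3 -390.5  128.1] [ 0.7 -1.6  3.3]
47 False [ 485.3 -390.5  127.1] [ 0.7 -1.4  3.7]
46 False [ 485.3 -390.5  126.4] [-0.7 -0.7  8. ]
45 False [ 485.4 -390.6  126.2] [-1.5  1.3 14.1]
44 False [ 485.4 -390.6  126. ] [-4.5  3.6 22.1]
up 60.8 [ 484.7 -390.   199.2] [ 0.   0.6 -0.6] 0.6
green top off x,y: 1.4 -0.6 dyaw 0.003 -0.443
green side off x,y: 0.9 32.8 dyaw 0.037 -0.436
yellow top off x,y: 1.4 2.0 dyaw 0.01 -0.841
yellow side off x,y: 1.4 2.3 dyaw 0.014 -0.736
blue top off x,y: -14.1 1.3 dyaw 0.016 -0.399
blue side off x,y: 8.9 -2.1 dyaw -0.068 -0.532
 61.5 [ 430.  -379.6  298. ] [-0.4  0.   0.6] 0.9
```

View pics/end_top.png

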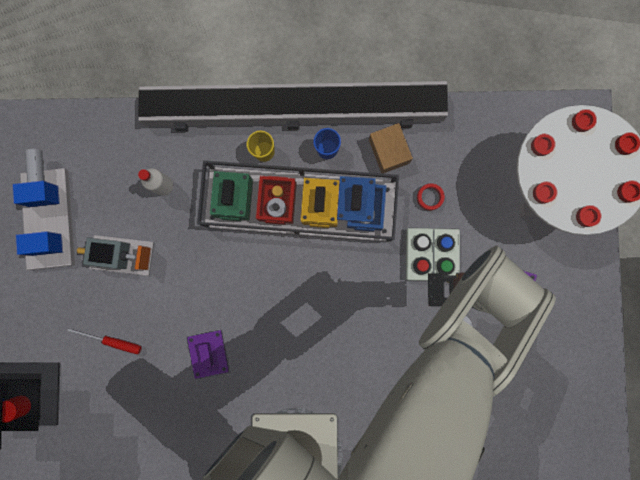

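View pics/end_side.png

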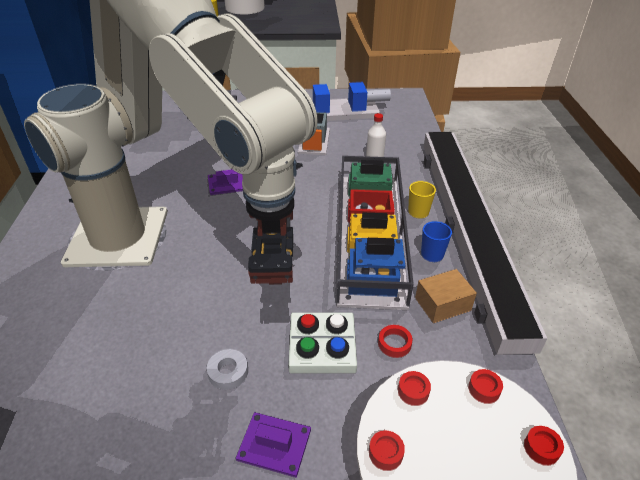

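View pics/key_blue.png

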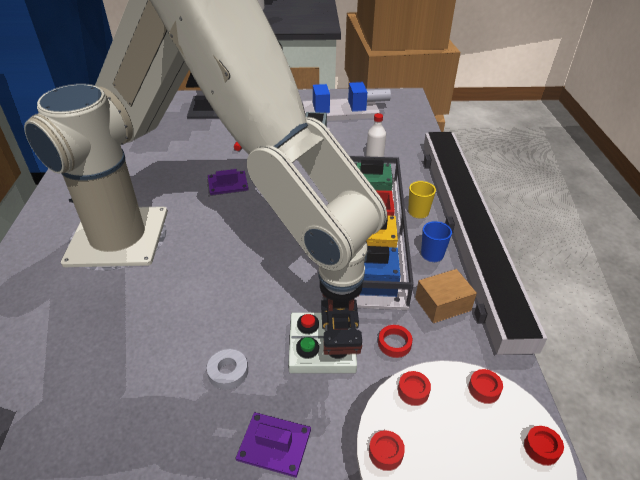

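```bash
python3 - <<'E'
from h import *
V={n:cv2.imread(f"pics/end_{n}.png") for n in("top","side")}
crop(V["side"],(330,180,430,310),"e_s",6);crop(V["top"],(290,160,410,245),"e_t",6)
crop(cv2.imread("pics/key_white.png"),(330,180,430,310),"e_w",6)
E
```

```text
(no output)
```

View pics/e_s.png

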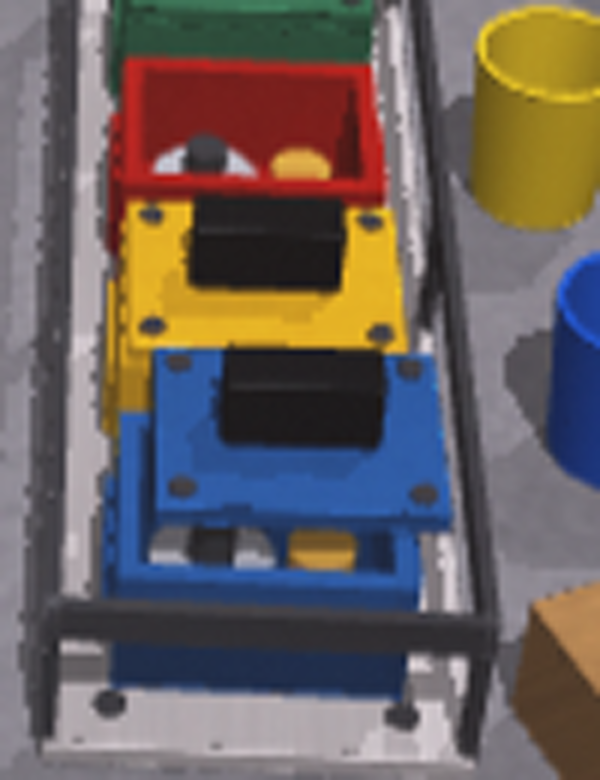

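View pics/e_t.png

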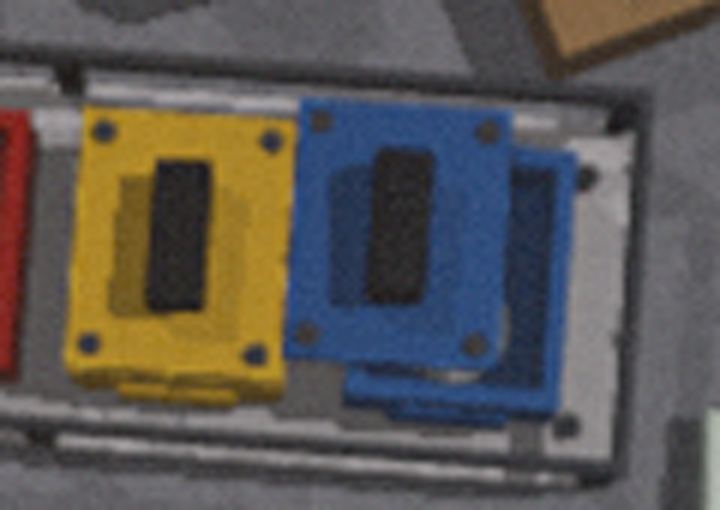

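View pics/e_w.png

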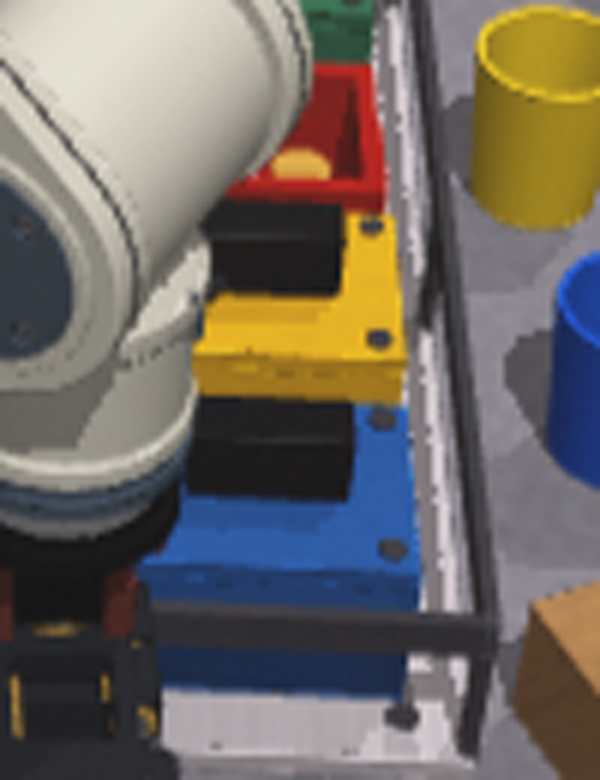

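```bash
python3 - <<'E'
from h import *
V=snap()
rx,ry,rt=rim(ROWF[2][0],"blue")
r=locate(V,"blue",72,[rx+15,ry+28,rt+.02])
p=r[2][0]
# camera bias joint: same as for rims
if max(abs(r[0][0][:2]-r[1][0][:2]))<6:
    x,y,t=p;yaw,q=yawfor(t,[x,y,230]);print(yaw,q)
    set_gripper(50);env.reach([x,y,G+72+90],down(yaw))
    env.move_l([x,y,G+72],rate=100,f_stop=8);st("grasp")
    set_gripper(0);st("gripped")
    env.move_l([x,y,G+72+40],rate=100);st("lift")
    env.move_l([rx-.5,ry,G+120],down(rt+yaw-t),rate=100);st("hover")
    V=snap();inhand(V,ROWF,"blue");crop(V["side"],(320,170,440,310),"re_h",5)
E
```

```text
blue (array([ 6.531419e+02, -1.626607e+02, -7.170000e-02]), -0.608) (array([ 6.551480e+02, -1.636638e+02, -8.010000e-02]), -0.684) (array([ 6.549489e+02, -1.629694e+02, -8.020000e-02]), -1.269)
-0.0802 1.3894887182267892
grasp 64.7 [ 655.4 -163.1  167.7] [ 0.8 -0.3  0.2] 50.0
gripped 65.2 [ 655.1 -162.9  167.4] [0.8 1.3 2.6] 24.1
lift 65.8 [ 654.9 -163.   207.3] [-0.   0.5 -5.3] 23.7
hover 66.3 [ 638.6 -190.7  215.1] [-0.7 -1.  -3.8] 23.9
hand-rim (side) along x,y: -1.4 -2.0 dyaw 0.0005000000000000004 -0.605
```

View pics/re_h.png

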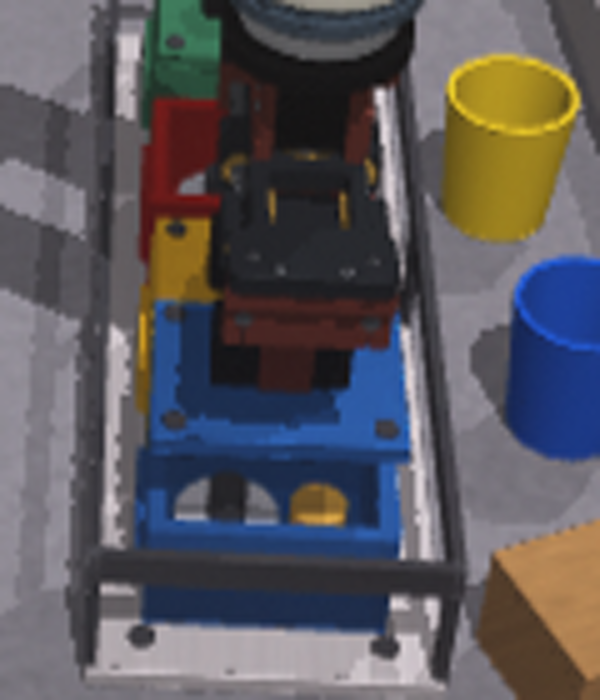

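```bash
python3 fin.py blue -0.5; python3 - <<'E'
from h import *
V={n:cv2.imread(f'pics/blue_{n}.png') for n in('top','side')}
check(V,'yellow');check(V,'green')
E
```

```text
before 66.4 [ 638.9 -189.9  215. ] [ 0.3 -0.1 -4.2] 23.8
True
down 67.3 [ 639.6 -190.   167.1] [-0.2  0.1  3.2] 23.5
released 67.9 [ 638.4 -189.6  165.4] [ 0.1 -0.4  0.8] 50.0
blue top off x,y: -0.4 -0.1 dyaw 0.003 -0.617
blue side off x,y: -0.7 -1.5 dyaw -0.001 -0.662
 69.5 [ 421.1 -120.2  299.5] [1.3 0.2 0.7] 49.9
yellow top off x,y: 1.3 1.6 dyaw 0.012 -0.804
yellow side off x,y: 1.5 2.3 dyaw 0.007 -0.673
green top off x,y: 1.4 -0.5 dyaw 0.001 -0.447
green side off x,y: 0.9 32.8 dyaw 0.037 -0.449
```

View pics/blue_f.png

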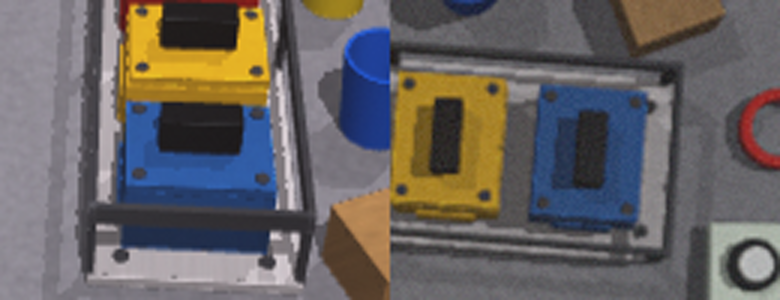

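```bash
python3 - <<'E'
from h import *
rx,ry,rt=rim(ROWF[2][0],"yellow");yaw,q=yawfor(rt,[rx,ry,230])
env.reach([rx,ry,G+72+80],down(yaw));env.move_l([rx,ry,G+73],rate=80,f_stop=8);st()
set_gripper(0);st("gripped");set_gripper(50)
env.move_l([rx,ry,G+72+80],rate=120);env.move_l([420,ry+70,300],rate=300)
env.move_l([420,-380,320],rate=300);env.hold(.3)
V=snap();[cv2.imwrite(f"pics/end2_{n}.png",V[n]) for n in V]
for c in("green","yellow","blue"):check(V,c)
st()
E
```

```text
71.6 [650.  -74.3 168.5] [0.1 0.5 0.3] 50.2
gripped 72.1 [649.9 -74.  168.4] [-0.1  1.9  3.1] 23.8
green top off x,y: 1.4 -0.6 dyaw 0.002 -0.448
green side off x,y: 0.9 32.8 dyaw 0.037 -0.438
yellow top off x,y: 1.4 -0.3 dyaw 0.004 -0.832
yellow side off x,y: 1.4 -1.3 dyaw -0.007 -0.64
blue top off x,y: -0.4 -0.1 dyaw 0.004 -0.616
blue side off x,y: -0.7 -1.5 dyaw 0.002 -0.648
 76.3 [ 420.2 -379.6  320.1] [ 0.9 -0.2  0.5] 50.3
```

View pics/end2_top.png

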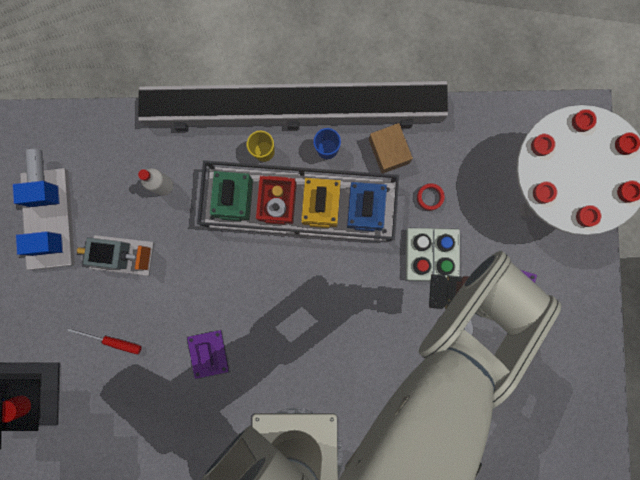

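View pics/end2_side.png

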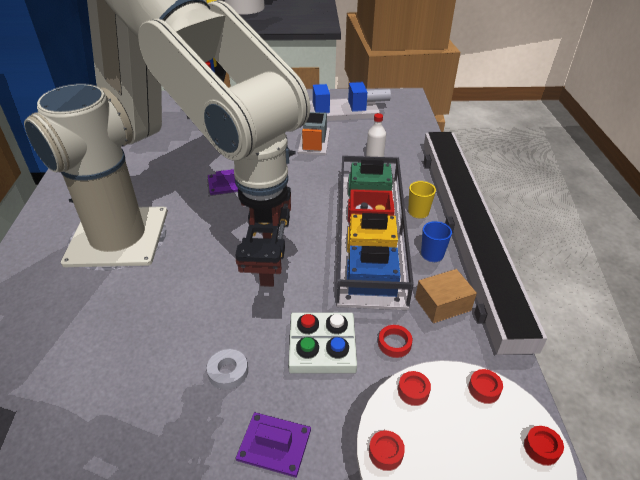

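```bash
python3 -c "
from h import *
workorder.sign_off();st()"
```

```text
the job is handed in; nothing more can be done
the job is handed in; nothing more can be done
```

The job is handed in, with every step done and the three covers on the bench sitting flush at my last check. No verdict was reported.

- **Paddle:** I pushed it in twice, because the first push stopped early on the force limit and left it unclear. On the second push it reached the hard end stop.
- **Covers:** Green, yellow and blue went onto their housings. There was no red cover on the bench, and I left the purple look-alikes alone.
- **Keys:** I pressed white, blue and green in that order. Each went about 6 mm down to its stop, and the red key was not touched.
- **Disturbance:** After the white key was pressed, the blue cover was knocked about 30 mm aside and nudged the yellow one. I only saw this after all three keys were done. I put blue back on, squeezed yellow back to centre, and did not press the keys again.

**Last checks**
- **Top camera:** Each cover is within about 1.5 mm of its housing centre and within 0.004 rad of square.
- **Side camera:** It agrees to about 2 mm for yellow and blue. Its green fit failed (it read 32.8 mm off) because the guard rail hides part of that cover. Green therefore rests on the top fit, plus the side picture from when it was placed, where it looked flush.
- **Rest of the scene:** In the final pictures the cups and bottle are standing, the paddle is out, the keys look up, and the arm is clear of everything.

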